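Dispense one relay into each empty cell of the divided box

ROBOT

A 7-joint arm with a two-finger parallel gripper is mounted at the origin on the work surface. World frame = base frame: x ahead of the robot, y to its left, z up, the work surface at z = 0. Lengths are in mm, angles in rad, forces in N, time in s.
With the tool pointing down it reaches from about 400 to 875 mm from the base axis. Payload 4.4 kg.
Tool frame: the origin (TCP) lies at the very end of the fingers, on their centre line; the grasp point (between the pads) lies 19 mm behind it; y points along the fingers, z is the direction in which the jaws open and shut, and the axes are right-handed (so a half turn about y gives the same grasp; the last joint's range is limited). The gripper opens to 85 mm and grips with 20 to 120 N. Pads are 22 mm wide; open, the fingers measure 114 mm over their backs; the gripper's body (76 mm by 85 mm) begins 54 mm behind the grasp point. The pads swing forward as they close: fully open they stand 13 mm farther back than shut.
Start: joints at [-1.4, 0.628, 0.038, 1.517, -0.027, 0.996, -0.02], TCP at [152.46, 631.881, 231.313] pointing down, gripper open.
Joint ranges: [-3.06, 3.06], [-0.37, 2.12], [-1.25, 1.32], [0.18, 2.47], [-1.1, 4.24], [0.23, 1.98], [-2.94, 2.94]. Speed limits (rad/s): [2.57, 2.57, 3.14, 3.14, 3.14, 3.14, 3.14].

INTERFACE

Orientations are given as [roll, pitch, yaw] about the fixed x, y, z axes, in that order (R = Rz(yaw) Ry(pitch) Rx(roll)).
In Python, from cell import * gives the robot as it stands.
- The arm moves only by the tool apply_moves, never from a script. Its argument "targets" is a list of rows, each a list of 6 numbers: the shift along the tool's x, y, z in units of 40 mm (1.0 is 40 mm), then the turn, a rotation vector about the tool's x, y, z in units of 8 degrees (1.0 is 8 degrees). A call has 1 to 12 rows; each row shifts and turns the commanded pose from where the row before left it, along the tool's axes as they then stand; what a row does not reach is not made up. A row lasts 1/8 s, in which the tool goes at most 62.5 mm and 10.7 degrees, less where a joint would pass 70% of its speed; a pose out of reach is approached as far as the arm can. A call is refused whole if a number of a shift passes 1 or a number of a turn 1, either way. A call with a gripper value outside its range is refused whole. "jaw" is the gripper command: -1 is shut, 1 is fully open, values between are in proportion, set as the call begins (left out, the last holds). The fingers move at their own pace and stop on an object; the grip force is fixed at half the most. Time passes only in rows, so rows that do not move let the fingers close. It gives the time, the measured TCP pose, the force and the opening at its end, in the units of the state.
- read_state(): the state, without advancing time (a new reading comes with each control period).
- get_image(name): name is "side" or "top" or "wrist"; returns the picture (420x560x3 uint8, red, green, blue); there is no depth.
- calibration(name): a dict with "fx", "fy", "cx", "cy" (pixels), "world_from_camera" (4x4, takes a point from camera to world coordinates). Camera axes: x right, y down, z forward; pixel columns grow to the right and rows downward; lengths in mm; the calibration is good to about 2 mm. A picture is of the moment at which its call begins: read the wrist's pose just before it. calibration takes no time and is no camera call; for the wrist camera it gives the pose at the moment of the call.
- finish_job(): hands the job in, once; it reports no verdict.
The state is a dict: "clock": time; "qpos": joint angles; "qd": joint speeds; "tau": joint torques, N m; "eef_pos": TCP position; "tool_rot": TCP orientation; "force": force on the tool from outside, world axes, zero at the start; "torque": the same for the moment, N m; "width": finger opening in mm.
Only numpy, scipy, OpenCV 4.12 (cv2) and the standard library are available. Lean on these libraries where they do the work, as an engineer would, in place of code of your own. Each camera call takes 0.05 s, during which the arm holds its last target. There are 200 camera calls.

TASK

Use the lever dispenser to put one relay into each of the two empty cells of the orange divided box, leaving the relay that is already in the box and the last one in the magazine where they are. For each relay slide the box along its track until an empty cell is right under the outlet, pull the red handle towards you until you feel it come up against its rubber stop, without forcing it, and ease it back home; never let it fly back. Do not touch the relays with the gripper, and do not disturb the other things on the desk.

Things in the scene. Friction and masses are not known exactly. Their poses are not given: they have to be found in the camera images.
- dispenser: Blue and grey bench dispenser fixed to the desk. Origin on the desk (z = 0) right under the outlet; x points away from the robot across the machine, y left along the box track, z up. A pusher geared to the lever (90 mm per rad) takes the lowest relay forward; it drops through the outlet once the lever passes about 0.70 rad. With the lever home again the next relay has dropped into place.
- track (a point): Middle of the track's floor, 5 mm above the desk, right under the outlet. The track runs along the dispenser's y from -190 to 190 mm with open ends; its two fences are 8 mm thick, 61 mm apart between centres, tops 17 mm above the desk.
- outlet (a point): Middle of the outlet's underside, 54 mm above the desk; relays fall straight down from its 37 by 36 mm hole. The head around it spans x -18 to 25, y -30 to 30 mm, top with clear window at z = 85. A relay drops cleanly if the cell's middle is within about 5 mm of the outlet along the track; otherwise it catches on a divider top.
- magazine (a point): Middle of the open top of the clear magazine, at x = -60, z = 132 mm in the dispenser's frame, outside 41 by 39 mm. It holds a stack of three relays, the lowest on the deck at z = 60.
- pivot (a point): On the lever's pivot axis, which runs along the dispenser's y at x = -105, z = 105 mm. Blue cheeks beside it reach up to z = 125 and out to y = -35 and 44 mm.
- lever (a joint): Angle of the sprung lever, rad: 0 at home, leaning 0.30 rad from upright away from the robot; grows as the handle is pulled towards the dispenser's -x. The spring needs about 3.3 N at the handle at 0 and 6.5 N at 0.8 rad, give or take 2 N of friction; let go, it slams back. The set screw has been set anew: the lever meets it somewhere from 0.76 to 1.02 rad, felt as 10 N more within 3 mm.
- handle: The lever's red grip bar: diameter 14 mm, 120 mm long along its own y, on a 10 mm steel rod from its middle to the pivot. Origin in the middle of the bar, 125 mm from the pivot; z points along the rod away from the pivot. At angle q the middle lies in the dispenser's frame at x = -105 + 125 sin(0.30 - q), z = 105 + 125 cos(0.30 - q) mm.
- stop: Grey upright bracket, 24 mm wide, x -215 to -200 mm and up to z = 192 in the dispenser's frame, at y = 0, with a black rubber pad (x to -173, z = 167); origin the same as the dispenser's. At the end of the stroke the tip of an adjustable steel set screw through the lever's rod, 85 mm from the pivot, meets the pad. The pad gives way 1 to 2 mm; 5 to 10 N beyond the spring is plenty.
- box: Orange divided box, 50 (x) by 144 (y) by 42 mm high, about 0.3 to 0.5 kg, loose in the track with 1.5 mm play each side. Three cells along y, each 44 by 44 mm inside, pitch 47, walls and dividers 3, floor 4 mm. Origin in the middle of its underside. Each end has a tongue with an upright tab. The two empty cells have a loose black liner 40 by 40 by 3 mm.
- tab_left (a point): Middle of the top edge of the upright tab at the box's +y end, 120 mm from the box's middle: 36 mm wide (x), 8 mm thick (y), top 60 mm above the box's underside. The box can be pushed by it either way.
- tab_right (a point): The same for the tab at the -y end.
- cell_left (a point): Middle of the floor of the cell at the box's +y end.
- cell_mid (a point): Middle of the floor of the middle cell.
- cell_right (a point): Middle of the floor of the cell at the box's -y end.
- relay_1: The lowest relay in the magazine: a blue block with a black base, 30 by 30 by 20 mm, 30 g. Origin in its middle.
- relay_2: The second relay of the stack, the same kind. Origin in its middle.
- relay_3: The top relay of the stack, the same kind; it stays in the machine. Origin in its middle.
- relay_old: The relay that already lies in one of the box's three cells (any of them), the same kind. Origin in its middle.
- screwdriver: Bystander: orange screwdriver, 170 mm, lying left of the machine. Origin about its middle, on the desk.
- circuit_board: Bystander: green circuit board 70 by 100 mm, 20 mm high with its parts, beyond the track. Origin in the middle of its underside.
- solder_spool: Bystander: metal spool, diameter 54, 40 mm high, standing beyond the track. Origin in the middle of its underside.
- multimeter: Bystander: yellow and black hand meter 150 by 78 by 43 mm, lying right of the machine. Origin in the middle of its underside.
- flux_bottle: Bystander: small amber bottle, diameter 36, 75 mm high, standing on the right. Origin in the middle of its underside.

How it is judged (in metres and radians):
On the way, in this order (a step that is already met when the one before it is completed fails the run):
1. the handle is pulled up against the rubber stop (contact force between stop and anything else above 2 N and value of joint lever above 0.7 rad), for 0.02 s.
2. one relay lies in a cell and the lever is back home (((horizontal distance between relay_1 and cell_right below 0.018 m and z of relay_1 in the frame of cell_right below 0.026 m) or (horizontal distance between relay_1 and cell_mid below 0.018 m and z of relay_1 in the frame of cell_mid below 0.026 m) or (horizontal distance between relay_1 and cell_left below 0.018 m and z of relay_1 in the frame of cell_left below 0.026 m)) and value of joint lever below 0.03 rad), for 0.2 s.
3. the handle is pulled up against the stop a second time (all of step 1), for 0.02 s.
4. the second relay lies in a cell and the lever is back home (((horizontal distance between relay_2 and cell_right below 0.018 m and z of relay_2 in the frame of cell_right below 0.026 m) or (horizontal distance between relay_2 and cell_mid below 0.018 m and z of relay_2 in the frame of cell_mid below 0.026 m) or (horizontal distance between relay_2 and cell_left below 0.018 m and z of relay_2 in the frame of cell_left below 0.026 m)) and value of joint lever below 0.03 rad), for 0.2 s.
At the end, for the whole second after the job is handed in: Each cell holds one relay, its middle within 18 mm of the cell's middle and at most 26 mm above the cell's floor; the last relay is still in the magazine; the lever is home (below 0.03 rad); the box is level within 0.1 rad; all at rest. Both strokes pressed the stop with over 2 N (((horizontal distance between relay_1 and cell_right below 0.018 m and z of relay_1 in the frame of cell_right below 0.026 m) or (horizontal distance between relay_2 and cell_right below 0.018 m and z of relay_2 in the frame of cell_right below 0.026 m) or (horizontal distance between relay_old and cell_right below 0.018 m and z of relay_old in the frame of cell_right below 0.026 m)) and ((horizontal distance between relay_1 and cell_mid below 0.018 m and z of relay_1 in the frame of cell_mid below 0.026 m) or (horizontal distance between relay_2 and cell_mid below 0.018 m and z of relay_2 in the frame of cell_mid below 0.026 m) or (horizontal distance between relay_old and cell_mid below 0.018 m and z of relay_old in the frame of cell_mid below 0.026 m)) and ((horizontal distance between relay_1 and cell_left below 0.018 m and z of relay_1 in the frame of cell_left below 0.026 m) or (horizontal distance between relay_2 and cell_left below 0.018 m and z of relay_2 in the frame of cell_left below 0.026 m) or (horizontal distance between relay_old and cell_left below 0.018 m and z of relay_old in the frame of cell_left below 0.026 m)) and value of joint lever below 0.03 rad and x of relay_3 in the frame of dispenser below -0.04 m and z of relay_3 in the frame of dispenser above 0.06 m and angle between box's own z axis and vertical below 0.1 rad and linear speed of box below 0.02 m/s and linear speed of each of relay_1, relay_2 below 0.03 m/s); the robot touches nothing.
It fails at once if the lever flies back (faster than 2 rad/s towards home while still over 0.08 rad away) (velocity of joint lever below -2 rad/s and value of joint lever above 0.08 rad).
It fails at once if the lever is forced against its stop (over 25 N on the stop) (contact force between stop and anything else above 25 N).
It fails at once if the gripper touches a relay (contact force between the fingers and relay_1 above 0.5 N or contact force between the fingers and relay_2 above 0.5 N or contact force between the fingers and relay_old above 0.5 N or contact force between the fingers and relay_3 above 0.5 N).
It fails at once if a bystander is pushed more than 20 mm away (distance of any of screwdriver, circuit_board, solder_spool, multimeter, flux_bottle from where it was at the start of the episode above 0.02 m).
It also fails if it takes over 72 s, if anything falls off the work surface, if the arm or the gripper's body presses on something with over 40 N, if the wrist force passes 120 N, or if a joint passes its speed limit or range.

## Working session

There is one attempt and no reset: what is moved stays moved. The work goes in short steps, Python scripts to look and compute and a tool call to move; the robot and the scene stay as the last step left them, time stands still between calls to the robot, and variables do not carry over. Pictures are saved under pics/ and viewed, about 8 in all and at most 12, crops included, and the job is handed in when it is done.

Besides the shell and the picture viewer there is one more tool, called after "Emit:" by a JSON object that holds its "method" and its "body", one argument or row to a line. apply_moves: Moves the arm, as the interface text tells. Its arguments: {"type":"object","properties":{"targets":{"type":"array"},"jaw":{"type":"number"}},"required":["targets"]}

```bash
mkdir -p pics; ls; python3 - <<'E'
from cell import *
import cv2,numpy as np
s=read_state();print(s)
for n in ("side","top"):
    im=get_image(n);cv2.imwrite(f"pics/{n}0.png",im[:,:,::-1]);c=calibration(n);print(n,c)
E
```

```text
pics
{'clock': 0.0, 'qpos': array([-1.39980819,  0.62934996,  0.03843003,  1.51840844, -0.02698478,
        0.99632985, -0.02000294]), 'qd': array([ 0.00021274, -0.0007746 , -0.00025077, -0.0002821 , -0.00084266,
       -0.0009594 , -0.00082779]), 'tau': array([ 1.67974966e-03, -5.63417029e+01,  1.22629903e+00, -1.93443185e+01,
        1.08518475e-02,  1.06127738e-02, -1.29947099e-05]), 'eef_pos': array([152.29407498, 631.2287251 , 230.37349345]), 'tool_rot': array([-1.57277390e+00, -3.31964465e-05, -2.36774027e-01]), 'force': array([-0.48633614, -0.66086984, -0.0759415 ]), 'torque': array([ 0.01244354, -0.0067044 , -0.06128705]), 'width': 85.34654661914243}
side {'fx': 485.0197206733569, 'fy': 485.0197206733569, 'cx': 277.4532856582889, 'cy': 205.31586420645274, 'world_from_camera': array([[ 8.19475473e-01, -2.92704558e-01,  4.92731155e-01,
        -4.63788883e+01],
       [-5.72876087e-01, -4.43137136e-01,  6.89523363e-01,
        -9.81348762e+02],
       [ 1.65208418e-02, -8.47321380e-01, -5.30823455e-01,
         8.62904797e+02],
       [ 0.00000000e+00,  0.00000000e+00,  0.00000000e+00,
         1.00000000e+00]])}
top {'fx': 491.90906717050706, 'fy': 491.90906717050706, 'cx': 284.75693113931857, 'cy': 208.5142571902992, 'world_from_camera': array([[ 2.05107212e-03, -9.93722710e-01,  1.11852444e-01,
         4.50879316e+02],
       [-9.99990725e-01, -2.46180601e-03, -3.53411536e-03,
        -5.71018317e+01],
       [ 3.78728971e-03, -1.11844158e-01, -9.93718542e-01,
         1.46981255e+03],
       [ 0.00000000e+00,  0.00000000e+00,  0.00000000e+00,
         1.00000000e+00]])}
```

View pics/side0.png

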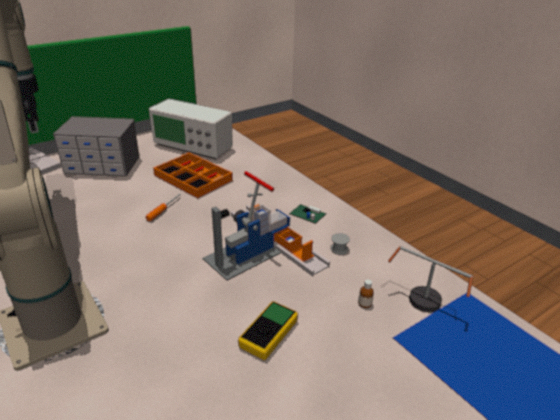

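View pics/top0.png

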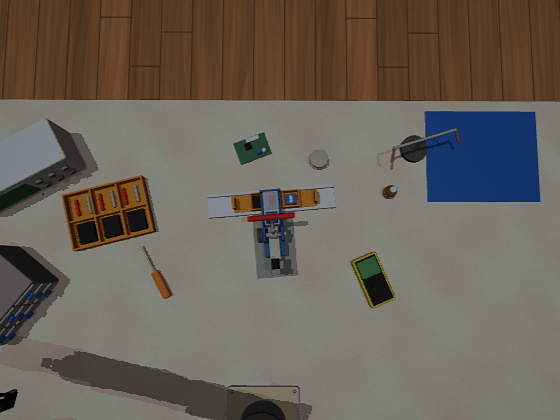

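The side view shows the machine at about (255,235) with the red handle at (258,181). In the top view the handle is at (271,217), and the box runs along the track from col 232 to 319 with the old relay at (291,199), the −y cell. Next I'll measure the handle and the tabs.

```bash
cat > h.py <<'E'
from cell import *
import cv2,numpy as np
def cast(n,uv,z,c=None):
    c=c or calibration(n);T=c["world_from_camera"]
    d=T[:3,:3]@np.array([(uv[0]-c["cx"])/c["fx"],(uv[1]-c["cy"])/c["fy"],1]);o=T[:3,3]
    return o+d*(z-o[2])/d[2]
def proj(n,p,c=None):
    c=c or calibration(n);T=c["world_from_camera"];q=T[:3,:3].T@(np.asarray(p,float)-T[:3,3])
    return np.array([c["fx"]*q[0]/q[2]+c["cx"],c["fy"]*q[1]/q[2]+c["cy"]])
def mask(im,lo,hi,roi):
    h=cv2.cvtColor(im,cv2.COLOR_RGB2HSV);m=cv2.inRange(h,lo,hi);r=np.zeros_like(m);x0,y0,x1,y1=roi
    r[y0:y1,x0:x1]=m[y0:y1,x0:x1];return r
def blobs(m,amin=8):
    n,l,st,ce=cv2.connectedComponentsWithStats(m)
    return [(st[i].tolist(),ce[i].round(1).tolist(),cv2.minAreaRect(np.argwhere(l==i)[:,::-1].astype(np.float32))) for i in range(1,n) if st[i][4]>=amin]
E
python3 - <<'E'
from h import *
im=cv2.imread("pics/top0.png")[:,:,::-1].copy()
roi=(200,175,350,290)
for nm,lo,hi in(("red",(0,170,90),(5,255,255)),("red2",(174,170,90),(180,255,255)),("orange",(8,150,80),(20,255,255)),("track",(0,0,170),(180,25,255))):
    print(nm)
    for b in blobs(mask(im,lo,hi,roi),15): print(b)
cv2.imwrite("pics/c1.png",cv2.resize(im[175:290,200:345,::-1],None,fx=5,fy=5,interpolation=cv2.INTER_CUBIC))
E
```

```text
red
([248, 213, 47, 8, 212], [270.8, 216.5], ((270.9207458496094, 216.54827880859375), (4.567501544952393, 46.2563362121582), 85.2363510131836))
red2
orange
([281, 189, 37, 18, 415], [301.7, 197.9], ((299.0, 197.5), (17.0, 36.0), 90.0))
([232, 192, 29, 21, 312], [243.3, 203.0], ((246.12310791015625, 202.484619140625), (17.86100196838379, 28.155881881713867), 82.87498474121094))
track
```

View pics/c1.png

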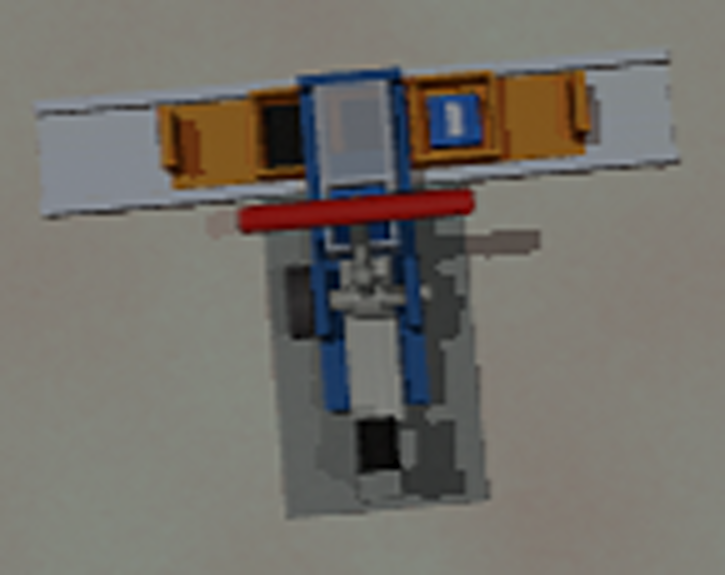

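```bash
python3 - <<'E'
from h import *
P=lambda u,v,z:cast("top",(200+u/5-.4,175+v/5-.4),z)[:2]
cor=[P(37,102,17),P(42,216,17),P(668,52,17),P(678,160,17)]
for c in cor: print(c.round(1))
L=(cor[0]+cor[1])/2;R=(cor[2]+cor[3])/2
d=L-R;print("len",np.linalg.norm(d),"yaw",np.arctan2(-d[0],d[1]));o=(L+R)/2;print("centre",o.round(1))
print("yaw top/bot",[np.arctan2(-(a-b)[0],(a-b)[1]) for a,b in((cor[0],cor[2]),(cor[1],cor[3]))])
h=cast("top",(270.9,216.5),229)[:2]; a=np.deg2rad(4.76)
print("handle",h.round(1))
tl=P(167,140,65);tr=P(579,107,65);print("tabs",tl.round(1),tr.round(1),np.linalg.norm(tl-tr))
im=cv2.imread("pics/side0.png")[:,:,::-1].copy()
for b in blobs(mask(im,(0,170,90),(5,255,255),(200,160,340,290)),5)+blobs(mask(im,(174,170,90),(180,255,255),(200,160,340,290)),5): print(b)
for y in(0.07,.083,.09):
  ex=np.array([np.cos(y),np.sin(y)]);ey=np.array([-np.sin(y),np.cos(y)])
  ho=h+68*ex; print(y,"disp from handle",ho.round(1),"track in that",((o-ho)@ex).round(1),((o-ho)@ey).round(1),"tabs y",((tl-o)@ey).round(1),((tr-o)@ey).round(1), "side proj handle",proj("side",(*h,224.4)).round(1))
E
```

```text
[654.4 169.5]
[586.1 165.2]
[ 685.5 -206.9]
[ 620.5 -212.3]
len 378.37797379792863 yaw 0.08667486451366908
centre [636.6 -21.1]
yaw top/bot [np.float64(0.08255671869775323), np.float64(0.09077850367378851)]
handle [570.1 -26.4]
tabs [625.8  86.8] [ 645.5 -150.4] 238.00850194726976
([200, 167, 3, 3, 6], [201.0, 167.8], ((200.9000244140625, 167.80001831054688), (1.3416407108306885, 2.683281421661377), 63.43495178222656))
([209, 173, 8, 5, 17], [212.4, 174.8], ((212.7000274658203, 174.89999389648438), (2.236067771911621, 7.602630138397217), 63.43495178222656))
([245, 172, 28, 18, 94], [259.0, 181.0], ((258.3517150878906, 180.74270629882812), (31.90325927734375, 3.1761045455932617), 31.429563522338867))
0.07 disp from handle [637.9 -21.7] track in that -1.3 0.6 tabs y 108.5 -129.5 side proj handle [257.9 182. ]
0.083 disp from handle [637.9 -20.8] track in that -1.3 -0.2 tabs y 108.5 -129.5 side proj handle [257.9 182. ]
0.09 disp from handle [637.8 -20.3] track in that -1.3 -0.7 tabs y 108.5 -129.5 side proj handle [257.9 182. ]
```

The geometry agrees with itself: dispenser at about (637,-21), yaw 0.086, box middle at y≈-10.5, old relay in the right cell. So I'll slide the box +10.5 for cell_mid, then -47 for cell_left, holding it by tab_right. First I raise and turn the tool.

Emit:
{"method": "apply_moves", "body": {
  "targets": [
    [0,-0.2,0,0,1,0],
    [0,-0.2,0,0,1,0],
    [0,-0.2,0,0,1,0],
    [0,-0.2,0,0,1,0],
    [0,-0.2,0,0,1,0],
    [0,-0.2,0,0,1,0],
    [0,-0.2,0,0,1,0],
    [0,-0.2,0,0,1,0],
    [0,-0.2,0,0,1,0],
    [0,-0.2,0,0,1,0],
    [0,-0.2,0,0,1,0],
    [0,-0.2,0,0,1,0]
  ],
  "jaw": -0.25
}}

```text
clock: 1.6
eef_pos: [152.2, 631.6, 327.0]
tool_rot: [-1.571, -0.001, -1.917]
force: [-0.2, -0.6, -0.4]
width: 31.9
```

```bash
cat >> h.py <<'E'
from scipy.spatial.transform import Rotation as Ro
def plan(p,yaw=None,n=None):
    "shift in tool units to world p; turn about tool y in units"
    s=read_state();R=Ro.from_euler("xyz",s["tool_rot"])
    d=R.inv().apply(np.asarray(p)-s["eef_pos"])/40
    t=None
    if yaw is not None: t=((R.inv()*Ro.from_euler("xyz",[-np.pi/2,0,yaw])).as_rotvec()/np.deg2rad(8)).round(3)
    print("t",s["clock"],"pos",s["eef_pos"].round(1),"rot",s["tool_rot"].round(3),"F",s["force"].round(1),"w",round(s["width"],1),"q",s["qpos"].round(2));print("shift",d.round(3),"turn",t)
YAW=.086;O=np.array([636.8,-21.1]);EX=np.array([np.cos(YAW),np.sin(YAW)]);EY=np.array([-np.sin(YAW),np.cos(YAW)])
def D(x,y,z): return np.array([*(O+x*EX+y*EY),z])
E
python3 -c "
from h import *
plan(D(0,-129.5,330),YAW-np.pi)"
```

```text
t 1.6 pos [152.2 631.6 327. ] rot [-1.571e+00 -1.000e-03 -1.917e+00] F [-0.2 -0.6 -0.4] w 31.9 q [-1.66  0.59  0.51  1.39 -0.29  1.23 -1.47]
shift [14.182 -0.059 18.286] turn [-4.000e-03  8.156e+00  7.000e-03]
```

Emit:
{"method": "apply_moves", "body": {
  "targets": [
    [0.709,0,0.914,0,0,0],
    [0.709,0,0.914,0,0,0],
    [0.709,0,0.914,0,0,0],
    [0.709,0,0.914,0,0,0],
    [0.709,0,0.914,0,0,0],
    [0.709,0,0.914,0,0,0],
    [0.709,0,0.914,0,0,0],
    [0.709,0,0.914,0,0,0],
    [0.709,0,0.914,0,0,0],
    [0.709,0,0.914,0,0,0]
  ]
}}

```text
clock: 2.85
eef_pos: [402.3, 240.9, 327.1]
tool_rot: [-1.571, -0.0, -1.912]
force: [0.5, 0.4, -0.2]
width: 31.9
```

Emit:
{"method": "apply_moves", "body": {
  "targets": [
    [0.709,0,0.914,0,0,0],
    [0.709,0,0.914,0,0,0],
    [0.709,0,0.914,0,0,0],
    [0.709,0,0.914,0,0,0],
    [0.709,0,0.914,0,0,0],
    [0.709,0,0.914,0,0,0],
    [0.709,0,0.914,0,0,0],
    [0.709,0,0.914,0,0,0],
    [0.709,0,0.914,0,0,0],
    [0.709,0,0.914,0,0,0]
  ]
}}

```text
clock: 4.1
eef_pos: [652.0, -148.4, 326.6]
tool_rot: [-1.572, 0.0, -1.912]
force: [0.4, 1.5, 0.2]
width: 31.5
```

Emit:
{"method": "apply_moves", "body": {
  "targets": [
    [0,0,0,0,1,0],
    [0,0.4,0,0,1,0],
    [0,0.4,0,0,1,0],
    [0,0.4,0,0,1,0],
    [0,0.4,0,0,1,0],
    [0,0.4,0,0,1,0],
    [0,0.4,0,0,1,0],
    [0,0.4,0,0,1,0],
    [0,0,0,0,0.15,0],
    [0,0,0,0,0,0]
  ]
}}

```text
clock: 5.35
eef_pos: [651.6, -147.6, 215.6]
tool_rot: [-1.57, 0.0, -3.048]
force: [-0.8, -0.3, 0.0]
width: 32.3
```

```bash
python3 -c "
from h import *
plan(D(0,-129.5,140),YAW-np.pi)
c=calibration('wrist');im=get_image('wrist');cv2.imwrite('pics/w1.png',im[:,:,::-1]);np.save('w1.npy',im)
import pickle;pickle.dump(c,open('w1.pkl','wb'))
print('expect tab_r',proj('wrist',D(0,-129.5,65),c))
"
```

```text
t 5.35 pos [ 651.6 -147.6  215.6] rot [-1.57   0.    -3.048] F [-0.8 -0.3  0. ] w 32.3 q [-0.26  0.82  0.86  1.49 -0.66  1.13 -0.75]
shift [0.099 1.89  0.055] turn [-0.003  0.053 -0.001]
expect tab_r [284.98802068 197.96977582]
```

View pics/w1.png

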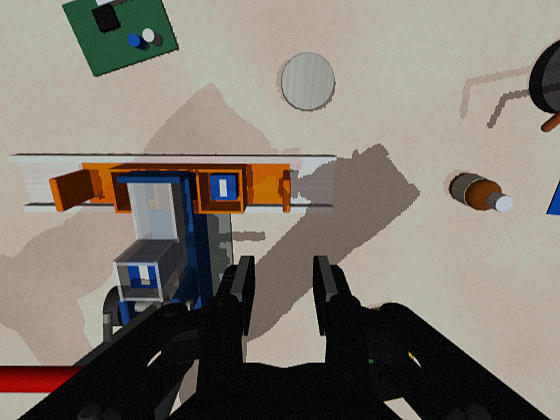

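The wrist view shows tab_right's top at about (287,191), against a predicted (285,198). The relay sits in the right cell at (223,187), and the track ends are at (10–25) and (332–336).

```bash
python3 -c "
from h import *
import pickle;c=pickle.load(open('w1.pkl','rb'));im=np.load('w1.npy')
T=cast('wrist',(287,191),65,c);print('tab',T.round(1),'in D',(T[:2]-O)@EX,(T[:2]-O)@EY)
for uv in((10,155),(25,206),(336,155),(332,206)):
  q=cast('wrist',uv,17,c)[:2];print(uv,((q-O)@EX).round(1),((q-O)@EY).round(1))
h=cv2.cvtColor(im,cv2.COLOR_RGB2HSV)
print([(x,h[190,x].tolist()) for x in range(278,298)])
print([(y,h[y,287].tolist()) for y in list(range(160,172))+list(range(208,220))])
"
```

```text
tab [ 655.6 -151.5   65. ] in D 7.509859668156044 -131.5074336448418
(10, 155) 35.1 187.8
(25, 206) -26.7 187.6
(336, 155) 37.9 -188.3
(332, 206) -24.0 -187.5
[(278, [10, 239, 96]), (279, [10, 255, 102]), (280, [11, 248, 109]), (281, [11, 255, 104]), (282, [11, 248, 102]), (283, [11, 255, 115]), (284, [12, 247, 134]), (285, [10, 249, 136]), (286, [11, 255, 138]), (287, [17, 229, 197]), (288, [17, 255, 189]), (289, [12, 255, 198]), (290, [11, 94, 81]), (291, [0, 2, 118]), (292, [4, 17, 120]), (293, [17, 20, 116]), (294, [8, 24, 118]), (295, [10, 20, 114]), (296, [10, 26, 120]), (297, [12, 28, 119])]
[(160, [8, 15, 185]), (161, [12, 14, 186]), (162, [10, 4, 184]), (163, [12, 78, 180]), (164, [13, 239, 180]), (165, [13, 255, 183]), (166, [14, 244, 188]), (167, [14, 255, 185]), (168, [15, 255, 191]), (169, [13, 255, 157]), (170, [11, 255, 88]), (171, [9, 255, 63]), (208, [16, 255, 191]), (209, [16, 255, 189]), (210, [16, 255, 191]), (211, [12, 255, 185]), (212, [10, 113, 176]), (213, [30, 10, 172]), (214, [32, 22, 184]), (215, [24, 22, 186]), (216, [23, 25, 181]), (217, [19, 29, 182]), (218, [23, 29, 182]), (219, [15, 33, 185])]
```

The track centre along y agrees to about 0.3 mm. Now I descend over tab_right and grip it.

Emit:
{"method": "apply_moves", "body": {
  "targets": [
    [0.05,0,0.09,0,0.05,0],
    [0,0.6,0,0,0,0],
    [0,0.6,0,0,0,0],
    [0,0.6,0,0,0,0],
    [0,0.6,0,0,0,0],
    [0,0.6,0,0,0,0],
    [0,0.6,0,0,0,0],
    [0,0.5,0,0,0,0],
    [0,0.45,0,0,0,0],
    [0,0,0,0,0,0]
  ]
}}

```text
clock: 6.65
eef_pos: [648.8, -150.9, 31.7]
tool_rot: [-1.572, -0.002, -3.057]
force: [-0.4, -0.1, 1.1]
width: 32.1
```

Emit:
{"method": "apply_moves", "body": {
  "targets": [
    [0,0,0,0,0,0],
    [0,0,0,0,0,0],
    [0,0,0,0,0,0],
    [0,0,0,0,0,0],
    [0,0,0,0,0,0],
    [0,0,0,0,0,0]
  ],
  "jaw": -0.9
}}

```text
clock: 7.4
eef_pos: [650.3, -151.6, 34.2]
tool_rot: [-1.57, 0.001, -3.057]
force: [-0.2, 1.2, 6.1]
width: 7.6
```

```bash
python3 -c "
from h import *
plan(D(0,-120,33),YAW-np.pi)
cv2.imwrite('pics/w2.png',get_image('wrist')[:,:,::-1])
"
```

```text
t 7.4 pos [ 650.3 -151.6   34.2] rot [-1.570e+00  1.000e-03 -3.057e+00] F [-0.2  1.2  6.1] w 7.6 q [-0.19  1.02  0.71  1.61 -0.84  0.84 -0.62]
shift [ 0.056  0.031 -0.28 ] turn [-0.004 -0.012 -0.009]
```

View pics/w2.png

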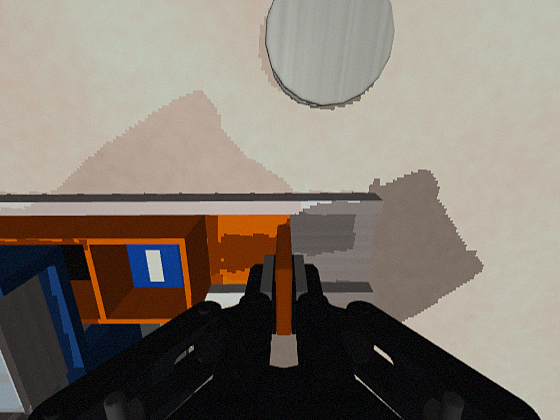

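The tab is between the pads at (285,280), and the TCP puts the box at y≈-11.2. I slide it +11.2 mm.

Emit:
{"method": "apply_moves", "body": {
  "targets": [
    [0,0,-0.07,0,0,0],
    [0,0,-0.07,0,0,0],
    [0,0,-0.07,0,0,0],
    [0,0,-0.07,0,0,0],
    [0,0,0,0,0,0],
    [0,0,0,0,0,0]
  ]
}}

```text
clock: 8.2
eef_pos: [649.6, -141.5, 34.2]
tool_rot: [-1.568, 0.002, -3.058]
force: [0.5, -2.9, 5.5]
width: 7.2
```

```bash
python3 -c "
from h import *
plan(D(0,-120,33),YAW-np.pi)
"
```

```text
t 8.2 pos [ 649.6 -141.5   34.2] rot [-1.568e+00  2.000e-03 -3.058e+00] F [ 0.5 -2.9  5.5] w 7.2 q [-0.21  1.01  0.71  1.62 -0.84  0.83 -0.63]
shift [ 0.059  0.03  -0.027] turn [-0.018 -0.018 -0.013]
```

Emit:
{"method": "apply_moves", "body": {
  "targets": [
    [0,0,-0.03,0,0,0],
    [0,0,0,0,0,0],
    [0,0,0,0,0,0]
  ]
}}

```text
clock: 8.57
eef_pos: [649.5, -140.6, 34.2]
tool_rot: [-1.568, 0.002, -3.058]
force: [-0.2, -3.8, 4.6]
width: 7.3
```

Emit:
{"method": "apply_moves", "body": {
  "targets": [
    [0,0,0,0,0,0],
    [0,0,0,0,0,0],
    [0,-0.2,0,0,0,0],
    [0,-0.7,0,0,0,0],
    [0,-0.9,0,0,0,0],
    [0,-0.9,0,0,-1,0],
    [0,-0.9,0,0,-1,0],
    [0,-0.9,0,0,-1,0],
    [0,-0.9,0,0,-1,0],
    [0,-0.9,0,0,-1,0],
    [0,0,0,0,-1,0],
    [0,0,0,0,-1,0]
  ],
  "jaw": -0.2
}}

```text
clock: 10.07
eef_pos: [648.7, -138.8, 286.4]
tool_rot: [-1.57, 0.001, -2.075]
force: [1.0, 0.5, -0.9]
width: 34.4
```

Emit:
{"method": "apply_moves", "body": {
  "targets": [
    [0,0,0,0,-1,0],
    [0,0,0,0,-1,0],
    [0,0,0,0,-1,0],
    [0,0,0,0,-1,0],
    [0,0,0,0,-0.25,0],
    [0,0,0,0,0,0]
  ]
}}

```text
clock: 10.82
eef_pos: [648.6, -138.9, 285.5]
tool_rot: [-1.571, 0.0, -1.488]
force: [0.0, -0.4, 0.6]
width: 34.1
```

```bash
python3 -c "
from h import *
plan(D(-67,-40,285),YAW-np.pi/2)
c=calibration('top');im=get_image('top');np.save('t2.npy',im)
cv2.imwrite('pics/t2.png',cv2.resize(im[175:290,200:345,::-1],None,fx=5,fy=5,interpolation=cv2.INTER_CUBIC))
"
```

```text
t 10.825 pos [ 648.6 -138.9  285.5] rot [-1.571  0.    -1.488] F [ 0.  -0.4  0.6] w 34.1 q [-0.1   0.64  0.48  1.42 -0.31  1.16  0.51]
shift [-1.953  0.012 -1.723] turn [ 0.    -0.025 -0.001]
```

View pics/t2.png

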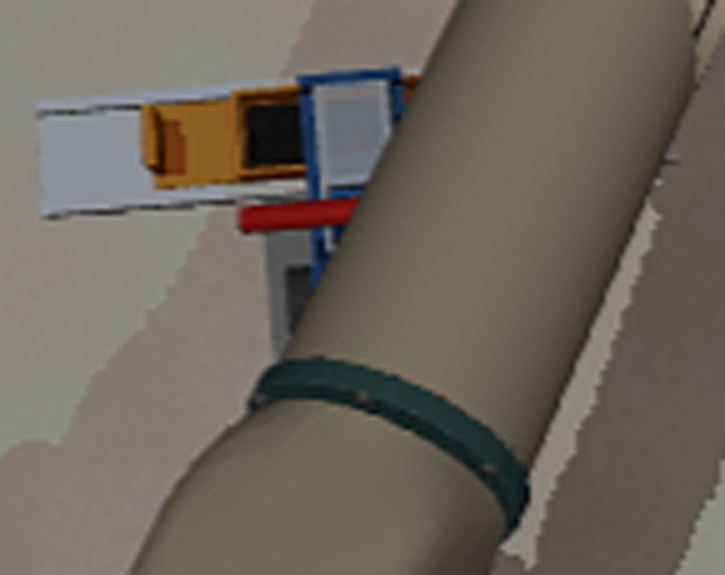

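The box's left tab moved outwards by about 9–11 mm, as commanded. Now I go over the handle.

Emit:
{"method": "apply_moves", "body": {
  "targets": [
    [-0.39,0,-0.345,0,0,0],
    [-0.39,0,-0.345,0,0,0],
    [-0.39,0,-0.345,0,0,0],
    [-0.39,0,-0.345,0,0,0],
    [-0.39,0,-0.345,0,0,0],
    [0,0,0,0,0,0],
    [0,0,0,0,0,0]
  ]
}}

```text
clock: 11.75
eef_pos: [574.0, -67.5, 285.5]
tool_rot: [-1.57, -0.001, -1.487]
force: [0.0, 0.0, 1.3]
width: 34.4
```

```bash
python3 -c "
from h import *
plan(D(-67,-40,204),YAW-np.pi/2)
c=calibration('wrist');im=get_image('wrist')
for b in blobs(mask(im,(0,150,60),(5,255,255),(0,0,560,420)),60):
  print(b)
  for dx in (0,): 
    p=cast('wrist',b[1],224,c);print('D',((p[:2]-O)@EX).round(1),((p[:2]-O)@EY).round(1))
print(proj('wrist',D(-67,-60,224),c),proj('wrist',D(-67,60,224),c))
cv2.imwrite('pics/w3.png',im[:,:,::-1])
"
```

```text
t 11.75 pos [574.  -67.5 285.5] rot [-1.570e+00 -1.000e-03 -1.487e+00] F [0.  0.  1.3] w 34.4 q [-0.26  0.51  0.5   1.67 -0.28  1.04  0.42]
shift [-0.023  2.038 -0.013] turn [-0.006 -0.018  0.006]
([273, 78, 21, 173, 3062], [283.4, 160.3], ((283.0, 164.0), (172.0, 20.0), 90.0))
D -66.9 8.8
[283.5166573  249.77016272] [283.10024702  79.80260255]
```

View pics/w3.png

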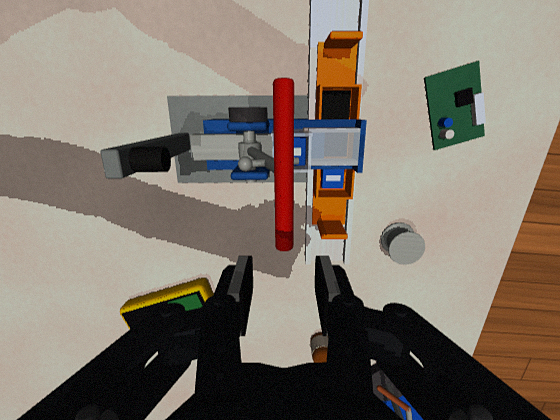

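The handle matches the prediction within 1 px, and the middle cell is centred under the head. I descend and cage the bar.

Emit:
{"method": "apply_moves", "body": {
  "targets": [
    [0,0.3,0,0,0,0],
    [0,0.3,0,0,0,0],
    [0,0.3,0,0,0,0],
    [0,0.3,0,0,0,0],
    [0,0.3,0,0,0,0],
    [0,0.3,0,0,0,0],
    [0,0.24,0,0,0,0],
    [0,0,0,0,0,0]
  ]
}}

```text
clock: 12.8
eef_pos: [572.9, -66.9, 202.9]
tool_rot: [-1.572, 0.0, -1.487]
force: [0.0, 0.5, 0.3]
width: 34.3
```

Emit:
{"method": "apply_moves", "body": {
  "targets": [
    [0,0,0,0,0,0],
    [0,0,0,0,0,0],
    [0,0,0,0,0,0],
    [0,0,0,0,0,0]
  ],
  "jaw": -0.53
}}

```text
clock: 13.3
eef_pos: [573.5, -66.9, 203.9]
tool_rot: [-1.57, 0.0, -1.486]
force: [0.0, 0.1, -0.7]
width: 19.7
```

Emit:
{"method": "apply_moves", "body": {
  "targets": [
    [0,0,-0.07,0,0,0],
    [0,0,0,0,0,0]
  ]
}}

```text
clock: 13.55
eef_pos: [571.1, -67.2, 203.9]
tool_rot: [-1.569, -0.0, -1.486]
force: [1.4, -0.5, -0.8]
width: 20.1
```

Emit:
{"method": "apply_moves", "body": {
  "targets": [
    [0,-0.039,-0.151,0,0,0],
    [0,-0.039,-0.151,0,0,0],
    [0,-0.024,-0.154,0,0,0],
    [0,-0.024,-0.154,0,0,0],
    [0,-0.008,-0.156,0,0,0],
    [0,-0.008,-0.156,0,0,0],
    [0,0.008,-0.156,0,0,0],
    [0,0.008,-0.156,0,0,0],
    [0,0.024,-0.154,0,0,0],
    [0,0.024,-0.154,0,0,0]
  ]
}}

```text
clock: 14.8
eef_pos: [511.1, -72.7, 208.2]
tool_rot: [-1.565, -0.001, -1.486]
force: [6.1, -0.1, 4.0]
width: 20.2
```

Emit:
{"method": "apply_moves", "body": {
  "targets": [
    [0,0.039,-0.151,0,0,0],
    [0,0.039,-0.151,0,0,0],
    [0,0.054,-0.147,0,0,0],
    [0,0.054,-0.147,0,0,0],
    [0,0,0,0,0,0]
  ]
}}

```text
clock: 15.42
eef_pos: [486.4, -74.8, 200.3]
tool_rot: [-1.568, -0.001, -1.487]
force: [5.3, 0.4, 3.8]
width: 20.0
```

Emit:
{"method": "apply_moves", "body": {
  "targets": [
    [0,0.027,-0.06,0,0,0],
    [0,0.013,-0.03,0,0,0],
    [0,0,0,0,0,0]
  ]
}}

```text
clock: 15.8
eef_pos: [482.9, -75.0, 198.4]
tool_rot: [-1.568, -0.001, -1.487]
force: [4.4, -0.2, 3.4]
width: 19.7
```

Emit:
{"method": "apply_moves", "body": {
  "targets": [
    [0,0.024,-0.05,0,0,0],
    [0,0,0,0,0,0]
  ]
}}

```text
clock: 16.05
eef_pos: [480.8, -75.2, 197.3]
tool_rot: [-1.569, -0.001, -1.487]
force: [5.3, -0.4, 2.4]
width: 19.8
```

Emit:
{"method": "apply_moves", "body": {
  "targets": [
    [0,0.025,-0.05,0,0,0],
    [0,0,0,0,0,0]
  ]
}}

```text
clock: 16.3
eef_pos: [478.9, -75.3, 196.3]
tool_rot: [-1.569, -0.001, -1.486]
force: [5.1, 0.2, 2.8]
width: 20.1
```

Emit:
{"method": "apply_moves", "body": {
  "targets": [
    [0,0.025,-0.05,0,0,0],
    [0,0,0,0,0,0]
  ]
}}

```text
clock: 16.55
eef_pos: [476.9, -75.5, 195.3]
tool_rot: [-1.569, -0.001, -1.486]
force: [6.1, -0.4, 3.1]
width: 20.2
```

Emit:
{"method": "apply_moves", "body": {
  "targets": [
    [0,0.026,-0.05,0,0,0],
    [0,0,0,0,0,0]
  ]
}}

```text
clock: 16.8
eef_pos: [475.0, -75.6, 194.3]
tool_rot: [-1.568, -0.001, -1.486]
force: [5.6, 0.6, 3.4]
width: 20.2
```

Emit:
{"method": "apply_moves", "body": {
  "targets": [
    [0,0.027,-0.05,0,0,0],
    [0,0,0,0,0,0]
  ]
}}

```text
clock: 17.05
eef_pos: [473.0, -75.8, 193.2]
tool_rot: [-1.568, -0.001, -1.487]
force: [5.9, -0.3, 2.8]
width: 20.0
```

Emit:
{"method": "apply_moves", "body": {
  "targets": [
    [0,0.028,-0.05,0,0,0],
    [0,0,0,0,0,0]
  ]
}}

```text
clock: 17.3
eef_pos: [471.0, -76.0, 192.1]
tool_rot: [-1.568, -0.001, -1.486]
force: [5.5, -0.1, 3.3]
width: 20.4
```

Emit:
{"method": "apply_moves", "body": {
  "targets": [
    [0,0.03,-0.05,0,0,0],
    [0,0,0,0,0,0]
  ]
}}

```text
clock: 17.55
eef_pos: [469.1, -76.1, 190.9]
tool_rot: [-1.568, -0.001, -1.486]
force: [5.3, -0.8, 1.9]
width: 19.9
```

Emit:
{"method": "apply_moves", "body": {
  "targets": [
    [0,0.031,-0.05,0,0,0],
    [0,0,0,0,0,0]
  ]
}}

```text
clock: 17.8
eef_pos: [468.4, -76.2, 190.1]
tool_rot: [-1.566, -0.001, -1.486]
force: [7.2, 1.3, 3.6]
width: 19.9
```

Emit:
{"method": "apply_moves", "body": {
  "targets": [
    [0,0.018,-0.03,0,0,0],
    [0,0,0,0,0,0]
  ]
}}

```text
clock: 18.05
eef_pos: [468.3, -76.3, 189.7]
tool_rot: [-1.564, -0.001, -1.486]
force: [8.9, 1.2, 4.0]
width: 20.2
```

Emit:
{"method": "apply_moves", "body": {
  "targets": [
    [0,0.015,-0.03,0,0,0],
    [0,0,0,0,0,0],
    [0,0,0,0,0,0]
  ]
}}

```text
clock: 18.42
eef_pos: [468.2, -76.3, 189.5]
tool_rot: [-1.562, -0.002, -1.486]
force: [10.4, 1.1, 6.0]
width: 19.8
```

Contact with the stop is clear: force on the tool rose from 5.5 to 10.4 N while the motion stalled at q≈0.85. Now I ease it back.

Emit:
{"method": "apply_moves", "body": {
  "targets": [
    [0,-0.058,0.11,0,0,0],
    [0,-0.058,0.11,0,0,0],
    [0,-0.058,0.11,0,0,0],
    [0,-0.058,0.11,0,0,0],
    [0,-0.057,0.11,0,0,0],
    [0,-0.054,0.147,0,0,0],
    [0,-0.054,0.147,0,0,0],
    [0,-0.039,0.151,0,0,0],
    [0,-0.039,0.151,0,0,0],
    [0,-0.024,0.154,0,0,0],
    [0,-0.024,0.154,0,0,0]
  ]
}}

```text
clock: 19.8
eef_pos: [521.4, -71.1, 208.5]
tool_rot: [-1.572, 0.0, -1.486]
force: [3.6, -0.4, -2.7]
width: 20.1
```

Emit:
{"method": "apply_moves", "body": {
  "targets": [
    [0,-0.008,0.156,0,0,0],
    [0,-0.008,0.156,0,0,0],
    [0,0.008,0.156,0,0,0],
    [0,0.008,0.156,0,0,0],
    [0,0.024,0.154,0,0,0],
    [0,0.024,0.154,0,0,0],
    [0,0.039,0.151,0,0,0],
    [0,0.039,0.151,0,0,0],
    [0,0,0.07,0,0,0],
    [0,0,0,0,0,0],
    [0,0,0,0,0,0]
  ]
}}

```text
clock: 21.18
eef_pos: [572.8, -67.2, 203.7]
tool_rot: [-1.572, 0.0, -1.487]
force: [-0.0, 0.3, 0.1]
width: 20.1
```

```bash
python3 -c "
from h import *
plan(D(-67,-40,204),YAW-np.pi/2)
im=get_image('wrist');cv2.imwrite('pics/w4.png',im[:,:,::-1])
"
```

```text
t 21.175 pos [572.8 -67.2 203.7] rot [-1.572  0.    -1.487] F [-0.   0.3  0.1] w 20.1 q [-0.22  0.6   0.46  1.77 -0.33  0.86  0.47]
shift [-0.01  -0.007  0.017] turn [ 0.006 -0.015 -0.001]
```

View pics/w4.png

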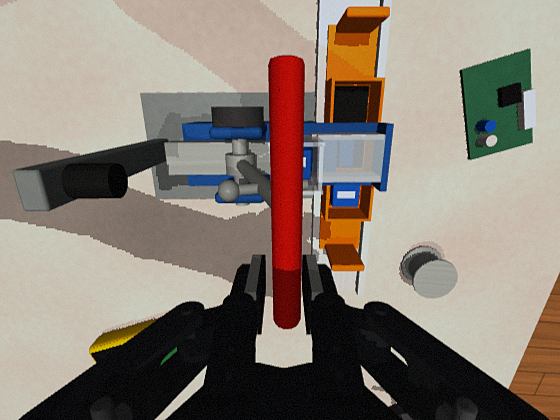

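The handle is home, with no force on the tool. Through the clear window a blue and white relay shows at about (347,155), in the middle cell. Back to tab_right.

Emit:
{"method": "apply_moves", "body": {
  "targets": [
    [0,-0.3,0,0,0,0],
    [0,-0.6,0,0,0,0],
    [0,-0.6,0,0,0,0],
    [0,-0.54,0,0,0,0],
    [0.4,0,0.345,0,0,0],
    [0.4,0,0.345,0,0,0],
    [0.4,0,0.345,0,0,0],
    [0.4,0,0.345,0,0,0],
    [0.4,0,0.345,0,0,0],
    [0,0,0,0,1,0],
    [0,0,0,0,1,0],
    [0,0,0,0,1,0]
  ],
  "jaw": -0.25
}}

```text
clock: 22.72
eef_pos: [648.9, -141.0, 286.3]
tool_rot: [-1.57, 0.0, -1.91]
force: [-0.6, -0.8, 0.2]
width: 32.2
```

Emit:
{"method": "apply_moves", "body": {
  "targets": [
    [0,0,0,0,1,0],
    [0,0,0,0,1,0],
    [0,0,0,0,1,0],
    [0,0,0,0,1,0],
    [0,0,0,0,1,0],
    [0,0,0,0,1,0],
    [0,0,0,0,1,0],
    [0,0,0,0,1,0],
    [0,0,0,0,0.25,0],
    [0,0,0,0,0,0]
  ]
}}

```text
clock: 23.98
eef_pos: [648.9, -140.7, 285.7]
tool_rot: [-1.571, 0.0, -3.055]
force: [0.1, 0.6, -0.7]
width: 32.0
```

```bash
python3 -c "
from h import *
plan(D(5,-121,35),YAW-np.pi)
c=calibration('wrist');im=get_image('wrist');cv2.imwrite('pics/w5.png',im[:,:,::-1])
print(proj('wrist',D(3,-121,65),c),proj('wrist',D(3,0,12),c))
for b in blobs(mask(im,(7,150,80),(18,255,255),(0,100,560,300)),60): print(b)
for b in blobs(mask(im,(105,150,80),(125,255,255),(0,100,560,300)),60): print(b)
"
```

```text
t 23.975 pos [ 648.9 -140.7  285.7] rot [-1.571  0.    -3.055] F [ 0.1  0.6 -0.7] w 32.0 q [-0.29  0.75  0.9   1.42 -0.6   1.26 -0.82]
shift [-0.078  6.266  0.019] turn [ 0.     0.001 -0.002]
[283.5964235  178.36510258] [199.08914911 170.20320131]
([496, 100, 28, 24, 167], [508.8, 110.5], ((509.0, 110.50001525878906), (4.949747085571289, 34.64822769165039), 45.0))
([112, 154, 137, 41, 1491], [168.3, 171.1], ((180.0, 174.0), (136.0, 40.0), 0.0))
([250, 154, 37, 39, 1260], [268.1, 171.3], ((268.0, 173.0), (38.0, 36.0), 90.0))
([89, 165, 11, 28, 171], [94.1, 178.4], ((94.01922607421875, 178.5961456298828), (28.240720748901367, 6.079599857330322), 78.69007110595703))
([447, 167, 23, 24, 268], [455.5, 177.0], ((456.07684326171875, 177.38461303710938), (17.75040626525879, 25.51620864868164), 33.690067291259766))
([0, 286, 13, 14, 103], [4.1, 294.5], ((6.0, 292.5), (12.0, 13.0), 0.0))
([514, 100, 46, 100, 2907], [543.2, 157.8], ((536.5, 149.5), (99.0, 45.0), 90.0))
([155, 163, 51, 5, 249], [179.7, 165.0], ((180.0, 165.0), (4.0, 50.0), 90.0))
([220, 163, 22, 21, 326], [231.0, 173.0], ((230.5, 173.0), (20.0, 21.0), 90.0))
([208, 165, 7, 45, 126], [210.7, 187.5], ((210.51126098632812, 187.12945556640625), (44.18110275268555, 3.248610019683838), 85.03025817871094))
([199, 262, 9, 28, 166], [203.3, 275.5], ((203.27438354492188, 275.4695129394531), (27.497453689575195, 5.963303089141846), 83.6598129272461))
([212, 266, 8, 24, 125], [216.1, 279.4], ((215.5, 277.5), (23.0, 7.0), 90.0))
```

View pics/w5.png

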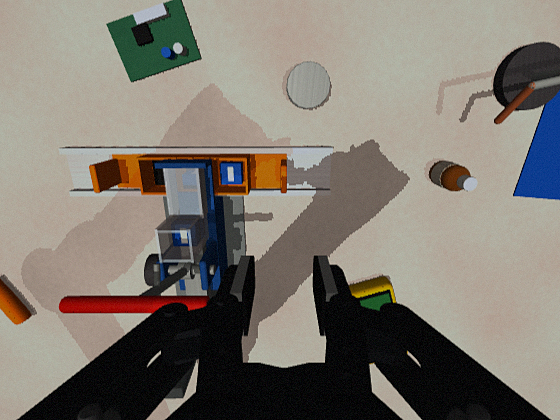

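Tab_right is at (284,175), where predicted. I descend and grip.

Emit:
{"method": "apply_moves", "body": {
  "targets": [
    [-0.05,0.7,0.02,0,0,0],
    [0,0.8,0,0,0,0],
    [0,0.8,0,0,0,0],
    [0,0.8,0,0,0,0],
    [0,0.8,0,0,0,0],
    [0,0.8,0,0,0,0],
    [0,0.7,0,0,0,0],
    [0,0.5,0,0,0,0],
    [0,0.3,0,0,0,0],
    [0,0,0,0,0,0]
  ]
}}

```text
clock: 25.28
eef_pos: [650.8, -141.5, 36.9]
tool_rot: [-1.571, -0.001, -3.057]
force: [-0.4, -1.0, 0.6]
width: 31.5
```

Emit:
{"method": "apply_moves", "body": {
  "targets": [
    [0,0,0,0,0,0],
    [0,0,0,0,0,0],
    [0,0,0,0,0,0],
    [0,0,0,0,0,0],
    [0,0,0,0,0,0],
    [0,0,0,0,0,0]
  ],
  "jaw": -0.9
}}

```text
clock: 26.02
eef_pos: [651.8, -141.7, 38.5]
tool_rot: [-1.57, 0.002, -3.057]
force: [-0.4, 1.3, 6.6]
width: 6.8
```

```bash
python3 -c "
from h import *
plan(D(5,-167,37),YAW-np.pi)
"
```

```text
t 26.025 pos [ 651.8 -141.7   38.5] rot [-1.570e+00  2.000e-03 -3.057e+00] F [-0.4  1.3  6.6] w 6.8 q [-0.21  1.01  0.71  1.61 -0.83  0.84 -0.64]
shift [-0.012  0.039  1.138] turn [-0.004 -0.011 -0.014]
```

Emit:
{"method": "apply_moves", "body": {
  "targets": [
    [0,0,0.08,0,0,0],
    [0,0,0.12,0,0,0],
    [0,0,0.12,0,0,0],
    [0,0,0.12,0,0,0],
    [0,0,0.12,0,0,0],
    [0,0,0.12,0,0,0],
    [0,0,0.12,0,0,0],
    [0,0,0.12,0,0,0],
    [0,0,0.12,0,0,0],
    [0,0,0.12,0,0,0],
    [0,0,0,0,0,0],
    [0,0,0,0,0,0]
  ]
}}

```text
clock: 27.52
eef_pos: [656.1, -186.3, 38.5]
tool_rot: [-1.573, 0.002, -3.056]
force: [-0.1, 3.9, 7.4]
width: 6.9
```

```bash
python3 -c "
from h import *
plan(D(5,-167,37),YAW-np.pi)
"
```

```text
t 27.525 pos [ 656.1 -186.3   38.5] rot [-1.573e+00  2.000e-03 -3.056e+00] F [-0.1  3.9  7.4] w 6.9 q [-0.13  1.02  0.71  1.57 -0.82  0.87 -0.6 ]
shift [0.002 0.039 0.02 ] turn [ 0.014 -0.005 -0.017]
```

Emit:
{"method": "apply_moves", "body": {
  "targets": [
    [0,0,0.02,0,0,0],
    [0,0,0,0,0,0],
    [0,-0.2,0,0,0,0],
    [0,-0.7,0,0,0,0],
    [0,-0.9,0,0,0,0],
    [0,-0.9,0,0,-1,0],
    [0,-0.9,0,0,-1,0],
    [0,-0.9,0,0,-1,0],
    [0,-0.9,0,0,-1,0],
    [0,-0.8,0,0,-1,0],
    [0,0,0,0,-1,0],
    [0,0,0,0,-1,0]
  ],
  "jaw": -0.25
}}

```text
clock: 29.02
eef_pos: [654.8, -189.0, 286.3]
tool_rot: [-1.57, -0.0, -2.076]
force: [-0.2, -0.5, 0.7]
width: 31.8
```

Emit:
{"method": "apply_moves", "body": {
  "targets": [
    [0,0,0,0,-1,0],
    [0,0,0,0,-1,0],
    [0,0,0,0,-1,0],
    [0,0,0,0,-1,0],
    [0,0,0,0,-0.25,0],
    [0,0,0,0,0,0]
  ],
  "jaw": -0.2
}}

```text
clock: 29.78
eef_pos: [654.8, -188.8, 285.5]
tool_rot: [-1.571, -0.0, -1.489]
force: [-0.1, 0.5, -0.4]
width: 34.4
```

```bash
python3 -c "
from h import *
plan(D(-67.3,-40,285),YAW-np.pi/2)
c=calibration('wrist');im=get_image('wrist');cv2.imwrite('pics/w6.png',im[:,:,::-1])
print(proj('wrist',D(3,0,12),c),proj('wrist',D(-67,-60,224),c))
"
```

```text
t 29.775 pos [ 654.8 -188.8  285.5] rot [-1.571 -0.    -1.489] F [-0.1  0.5 -0.4] w 34.4 q [-0.01  0.67  0.47  1.36 -0.31  1.19  0.57]
shift [-3.209  0.011 -1.782] turn [-0.    -0.027  0.001]
[282.9306083   37.25343443] [171.53204293  66.81257536]
```

View pics/w6.png

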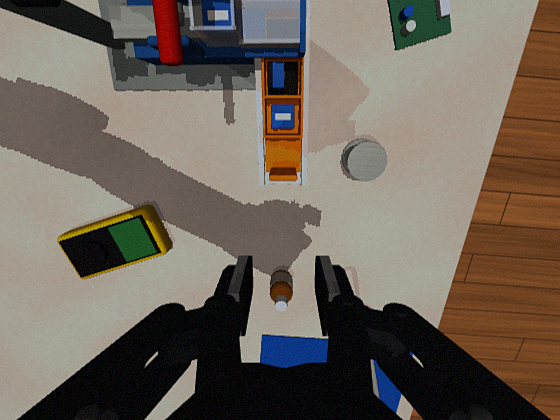

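The middle cell holds the new relay at (285,75), apparently on its side, and the old one is at (283,117). The handle is home. I go to the handle for the second stroke.

Emit:
{"method": "apply_moves", "body": {
  "targets": [
    [-0.535,0,-0.297,0,0,0],
    [-0.535,0,-0.297,0,0,0],
    [-0.535,0,-0.297,0,0,0],
    [-0.535,0,-0.297,0,0,0],
    [-0.535,0,-0.297,0,0,0],
    [-0.535,0,-0.297,0,0,0],
    [0,0,0,0,0,0],
    [0,0,0,0,0,0]
  ]
}}

```text
clock: 30.82
eef_pos: [573.6, -67.5, 285.6]
tool_rot: [-1.57, -0.001, -1.488]
force: [0.5, -0.3, 1.1]
width: 34.0
```

```bash
python3 -c "
from h import *
plan(D(-67,-40,204),YAW-np.pi/2)
c=calibration('wrist');im=get_image('wrist');np.save('w7.npy',im)
for b in blobs(mask(im,(0,150,60),(5,255,255),(0,0,560,420)),60): print(b)
print(proj('wrist',D(-67,0,224),c),proj('wrist',D(3,0,12),c))
cv2.imwrite('pics/w7.png',cv2.resize(im[20:300,220:420,::-1],None,fx=2,fy=2,interpolation=cv2.INTER_CUBIC))
"
```

```text
t 30.825 pos [573.6 -67.5 285.6] rot [-1.570e+00 -1.000e-03 -1.488e+00] F [ 0.5 -0.3  1.1] w 34.0 q [-0.25  0.51  0.5   1.67 -0.27  1.04  0.41]
shift [-0.022  2.039 -0.004] turn [-0.006 -0.02   0.008]
([274, 78, 21, 173, 3077], [284.0, 160.6], ((284.0, 164.0), (172.0, 20.0), 90.0))
[283.84052088 172.85275329] [333.92854723 141.61790855]
```

View pics/w7.png

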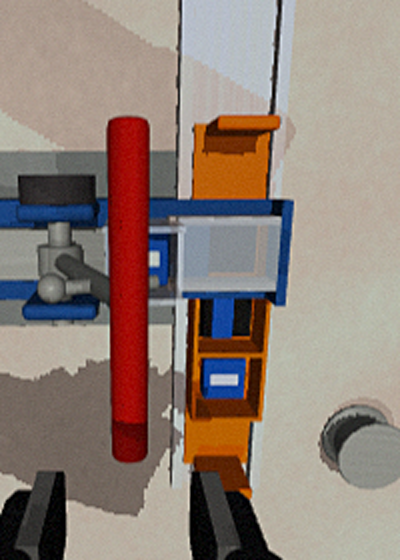

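The left cell is now under the window, the mid-cell relay lies inside the cell, and the handle is home. Second stroke.

Emit:
{"method": "apply_moves", "body": {
  "targets": [
    [0,0.3,0,0,0,0],
    [0,0.3,0,0,0,0],
    [0,0.3,0,0,0,0],
    [0,0.3,0,0,0,0],
    [0,0.3,0,0,0,0],
    [0,0.3,0,0,0,0],
    [0,0.24,0,0,0,0],
    [0,0,0,0,0,0]
  ]
}}

```text
clock: 31.88
eef_pos: [572.6, -66.5, 202.9]
tool_rot: [-1.572, 0.0, -1.487]
force: [-0.1, 0.4, -0.4]
width: 34.0
```

Emit:
{"method": "apply_moves", "body": {
  "targets": [
    [0,0,0,0,0,0],
    [0,0,0,0,0,0],
    [0,0,0,0,0,0],
    [0,0,0,0,0,0],
    [0,0,-0.07,0,0,0],
    [0,0,0,0,0,0]
  ],
  "jaw": -0.53
}}

```text
clock: 32.62
eef_pos: [571.0, -66.7, 203.9]
tool_rot: [-1.569, -0.0, -1.486]
force: [2.9, 0.5, -1.1]
width: 19.9
```

Emit:
{"method": "apply_moves", "body": {
  "targets": [
    [0,-0.039,-0.151,0,0,0],
    [0,-0.039,-0.151,0,0,0],
    [0,-0.024,-0.154,0,0,0],
    [0,-0.024,-0.154,0,0,0],
    [0,-0.008,-0.156,0,0,0],
    [0,-0.008,-0.156,0,0,0],
    [0,0.008,-0.156,0,0,0],
    [0,0.008,-0.156,0,0,0],
    [0,0.024,-0.154,0,0,0],
    [0,0.024,-0.154,0,0,0]
  ]
}}

```text
clock: 33.88
eef_pos: [510.7, -72.3, 208.2]
tool_rot: [-1.566, -0.001, -1.486]
force: [5.1, -0.2, 3.4]
width: 20.0
```

Emit:
{"method": "apply_moves", "body": {
  "targets": [
    [0,0.039,-0.151,0,0,0],
    [0,0.039,-0.151,0,0,0],
    [0,0.054,-0.147,0,0,0],
    [0,0.054,-0.147,0,0,0],
    [0,0.04,-0.09,0,0,0],
    [0,0.05,-0.1,0,0,0],
    [0,0.05,-0.1,0,0,0],
    [0,0,0,0,0,0]
  ]
}}

```text
clock: 34.88
eef_pos: [474.9, -75.4, 194.7]
tool_rot: [-1.567, -0.001, -1.487]
force: [5.2, 0.5, 3.4]
width: 19.8
```

Emit:
{"method": "apply_moves", "body": {
  "targets": [
    [0,0.027,-0.05,0,0,0],
    [0,0.028,-0.05,0,0,0],
    [0,0,0,0,0,0]
  ]
}}

```text
clock: 35.25
eef_pos: [471.2, -75.8, 192.6]
tool_rot: [-1.567, -0.001, -1.487]
force: [5.5, -0.3, 2.6]
width: 20.0
```

Emit:
{"method": "apply_moves", "body": {
  "targets": [
    [0,0.03,-0.05,0,0,0],
    [0,0.016,-0.025,0,0,0],
    [0,0,0,0,0,0]
  ]
}}

```text
clock: 35.62
eef_pos: [468.7, -76.0, 190.9]
tool_rot: [-1.566, -0.001, -1.486]
force: [5.7, 0.4, 2.2]
width: 19.6
```

Emit:
{"method": "apply_moves", "body": {
  "targets": [
    [0,0.016,-0.025,0,0,0],
    [0,0,0,0,0,0],
    [0,0,0,0,0,0]
  ]
}}

```text
clock: 36.0
eef_pos: [468.5, -76.0, 190.5]
tool_rot: [-1.564, -0.001, -1.486]
force: [6.5, 0.1, 3.5]
width: 20.2
```

Emit:
{"method": "apply_moves", "body": {
  "targets": [
    [0,0.018,-0.03,0,0,0],
    [0,0,0,0,0,0]
  ]
}}

```text
clock: 36.25
eef_pos: [468.4, -76.1, 190.1]
tool_rot: [-1.562, -0.002, -1.486]
force: [8.7, 1.1, 5.1]
width: 20.1
```

Emit:
{"method": "apply_moves", "body": {
  "targets": [
    [0,0.017,-0.03,0,0,0],
    [0,0,0,0,0,0],
    [0,0,0,0,0,0]
  ]
}}

```text
clock: 36.62
eef_pos: [468.2, -76.1, 189.8]
tool_rot: [-1.56, -0.002, -1.486]
force: [9.7, 0.8, 5.0]
width: 20.0
```

Emit:
{"method": "apply_moves", "body": {
  "targets": [
    [0,0.01,-0.02,0,0,0],
    [0,0,0,0,0,0],
    [0,0,0,0,0,0]
  ]
}}

```text
clock: 37.0
eef_pos: [468.1, -76.2, 189.7]
tool_rot: [-1.559, -0.002, -1.486]
force: [10.2, 1.7, 6.9]
width: 20.0
```

Emit:
{"method": "apply_moves", "body": {
  "targets": [
    [0,-0.06,0.11,0,0,0],
    [0,-0.06,0.115,0,0,0],
    [0,-0.06,0.115,0,0,0],
    [0,-0.06,0.115,0,0,0],
    [0,-0.06,0.115,0,0,0],
    [0,-0.054,0.147,0,0,0],
    [0,-0.054,0.147,0,0,0],
    [0,-0.039,0.151,0,0,0],
    [0,-0.039,0.151,0,0,0],
    [0,-0.024,0.154,0,0,0],
    [0,-0.024,0.154,0,0,0]
  ]
}}

```text
clock: 38.38
eef_pos: [521.2, -70.9, 208.6]
tool_rot: [-1.571, 0.0, -1.486]
force: [3.7, 0.9, -2.6]
width: 20.0
```

Emit:
{"method": "apply_moves", "body": {
  "targets": [
    [0,-0.008,0.156,0,0,0],
    [0,-0.008,0.156,0,0,0],
    [0,0.008,0.156,0,0,0],
    [0,0.008,0.156,0,0,0],
    [0,0.024,0.154,0,0,0],
    [0,0.024,0.154,0,0,0],
    [0,0.039,0.151,0,0,0],
    [0,0.039,0.151,0,0,0],
    [0,0,0.07,0,0,0],
    [0,0,0,0,0,0],
    [0,0,0,0,0,0]
  ]
}}

```text
clock: 39.75
eef_pos: [572.5, -66.8, 203.6]
tool_rot: [-1.572, 0.0, -1.487]
force: [-0.2, 0.1, -0.1]
width: 20.0
```

Emit:
{"method": "apply_moves", "body": {
  "targets": [
    [0,-0.3,0,0,0,0],
    [0,-0.6,0,0,0,0],
    [0,-0.6,0,0,0,0],
    [0,-0.55,0,0,0,0],
    [0,0,0,0,0,0],
    [0,0,0,0,0,0]
  ],
  "jaw": -0.2
}}

```text
clock: 40.5
eef_pos: [572.6, -66.4, 285.3]
tool_rot: [-1.571, 0.0, -1.486]
force: [-0.8, 0.3, -0.2]
width: 34.2
```

```bash
python3 -c "
from h import *
plan(D(-67,-40,285),YAW-np.pi/2)
im=get_image('wrist')
for b in blobs(mask(im,(0,150,60),(5,255,255),(0,0,560,420)),60): print(b)
cv2.imwrite('pics/w8.png',cv2.resize(im[60:240,240:400,::-1],None,fx=3.2,fy=3.2,interpolation=cv2.INTER_CUBIC))
"
```

```text
t 40.5 pos [572.6 -66.4 285.3] rot [-1.571  0.    -1.486] F [-0.8  0.3 -0.2] w 34.2 q [-0.25  0.5   0.5   1.67 -0.27  1.04  0.42]
shift [0.009 0.009 0.02 ] turn [ 0.005 -0.012 -0.003]
([275, 80, 21, 173, 3060], [285.2, 162.0], ((285.0, 166.0), (172.0, 20.0), 90.0))
```

View pics/w8.png

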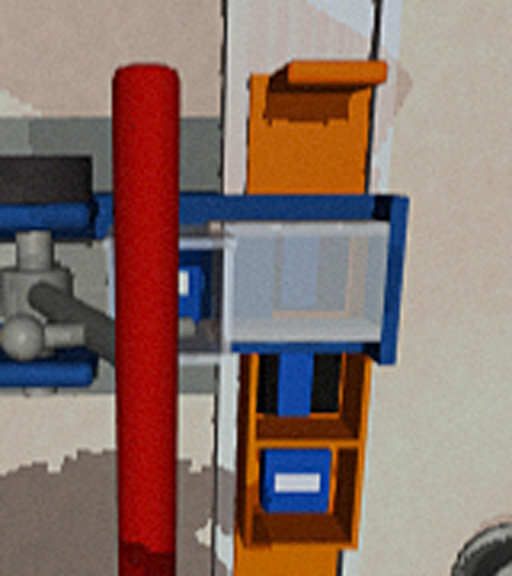

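Both new relays lie in their cells: the second through the window at (300,270), the first at (295,385), with the old one at (297,480). The last relay is in the magazine at (190,280) and the handle is home. I'm handing in.

```bash
python3 -c "
from h import *
print(finish_job()); print(read_state()['clock'])"
```

```text
the job is handed in; nothing more can be done
None
the job is handed in; nothing more can be done
```

The job is handed in, finished at about 40.5 s of the 72 s, and both empty cells now hold a relay. I slid the box by its right tab, first to bring the middle cell under the outlet and then the left cell, which left the box within about 1–2 mm each time by the gripper's position. For each relay I pulled the handle to the stop and eased it back at about 0.3–0.4 rad/s.

- **Stops:** I felt the rubber stop at about 0.85 rad on both strokes. Pull force rose from about 5.5 N to just over 10 N, which I work out as roughly 6–8 N on the stop, well under the 25 N limit.
- **Last picture:** One relay lies in each cell and the last one is still in the magazine. The handle sits in its home position, and the gripper is clear of everything.
- **Less certain:** Both dispensed relays seem to lie on their sides rather than flat. They look inside the cells, but I saw the second one only through the clear window and measured neither relay's exact position or height.
- **Disagreement:** The wrist camera put the track about 1–5 mm farther out across its width than the top camera did. This did not affect the job, because the two views agreed along the track.

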